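Clear the corner and press the fourth foot home

ROBOT

A 7-joint arm with a two-finger parallel gripper is mounted at the origin on the work surface. World frame = base frame: x ahead of the robot, y to its left, z up, the work surface at z = 0. Lengths are in m, angles in rad, forces in N, time in s.
With the tool pointing down it reaches from about 0.425 to 0.875 m from the base axis. Payload 8.4 kg.
Tool frame: the origin (TCP) lies midway between the tips of the shut fingers; the grasp point (between the pads) lies 19 mm behind it (r.grasp_offset is the distance from the TCP to the grasp point, in m); z points along the fingers, y is the line along which they close (so a half turn about z gives the same grasp; the last joint's range is limited). The gripper opens to 85 mm and grips with 20 to 120 N. Pads are 22 mm wide; open, the fingers measure 114 mm over their backs; the gripper's body (76 mm by 85 mm) begins 54 mm behind the grasp point. The pads swing forward as they close: fully open they stand 13 mm farther back than shut.
Start: joints at [-0.099, 0.333, 0.04, 1.465, -0.013, 1.343, -0.059], TCP at [0.65, -0, 0.231] pointing down, gripper open.
Joint ranges: [-2.58, 2.58], [-0.38, 2.09], [-1.3, 1.39], [0.25, 2.4], [-1.5, 4.64], [0.08, 2.09], [-2.65, 2.65]. Speed limits (rad/s): [2.22, 2.22, 2.79, 2.79, 3.14, 3.14, 3.14].

INTERFACE

Orientations are given as a rotation vector (axis times angle).
In Python, from cell import r gives the robot as it stands.
- The arm moves only by the shell command python3 -m jog 'ROWS' [FORCE]. ROWS is JSON, a list of rows, each an object of numbers: "x", "y", "z": the shift along the tool's x, y, z in m; "twist": the turn about the tool's z in units of 5 degrees (1.0 is 5 degrees); "grip": the closure, from 0 (fully open) to 1 (shut). In form: [{"x": .., "y": .., "z": .., "twist": .., "grip": ..}, ...]. A call has 1 to 20 rows; each row shifts and turns the commanded pose from where the row before left it, along the tool's axes as they then stand; what a row does not reach is not made up. A row lasts 1/10 s, in which the tool goes at most 50 mm and 8.59 degrees, less where a joint would pass 70% of its speed; a pose out of reach is approached as far as the arm can. A call is refused whole if a number of a shift passes 0.05 or a number of a turn 1, either way. A call with a gripper value outside its range is refused whole. The fingers move at their own pace and stop on an object; FORCE is the grip in N (left out, the last holds). Time passes only in rows, so rows that do not move let the fingers close. It gives the time, the measured TCP pose, the force, the opening and the grip force at its end, in the units of the state.
- r.read_state(): the state, without advancing time (a new reading comes with each control period).
- r.snapshot(name): name is "scene" or "side" or "wrist"; returns (picture, depth): 480x640x3 uint8, red, green, blue; 480x640 float32, m along the optical axis (not along the pixel's ray), 0 where there is no reading.
- r.camera_params(name): a dict with "mtx" (3x3 intrinsics, pixels), "dist" ([k1, k2, p1, p2, k3] as OpenCV has them; the pictures are not rectified), "extrinsics" (4x4, takes a point from world to camera coordinates). Camera axes: x right, y down, z forward; pixel columns grow to the right and rows downward; lengths in m; the calibration is good to about 2 mm. A picture is of the moment at which its call begins: read the wrist's pose just before it. camera_params takes no time and is no camera call; for the wrist camera it gives the pose at the moment of the call.
- r.finish_job(): hands the job in; it is judged then, once.
The state is a dict: "time": time; "joint_positions": joint angles; "dq": joint speeds; "tau": joint torques, N m; "position": TCP position; "eef_rot": TCP orientation; "ft_force": force on the tool from outside, world axes, zero at the start; "torque": the same for the moment, N m; "width": finger opening in m; "gripper_force": force on a finger pad.
Only numpy, scipy, OpenCV 4.12 (cv2) and the standard library are available. Lean on these libraries where they do the work, as an engineer would, in place of code of your own. Each camera call takes 0.05 s, during which the arm holds its last target. There are 200 camera calls.

TASK

The footstool frame clamped upside down on the table still lacks its fourth foot, and a saddle-shaped marking gauge has been left standing in that empty corner. Hang the gauge astride the wooden bar of the rack, sitting down level on it, and let go of it; then set the loose foot down, leg up, on the panel in the empty corner and press its block flush against both rails of the corner at once, without ramming it. Finish while still holding the foot like this, pressed against both rails for the stapling, and leave the other things on the table where they are.

Things in the scene. Friction and masses are not known exactly. Their poses are not given: they have to be found in the camera images.
- frame: Square footstool frame, upside down, fixed to the table: plywood panel 280 x 280 x 6 thick, with four upright wooden rails 22 thick and 40 high on its edges (tops 46 above the table). Origin: centre of the panel's underside; x and y along the sides, z up; any yaw. The -x -y corner is empty; the other three hold fitted feet like the loose one, leg tops 108 above the table
- pocket (a point): In the empty corner, on the panel's top (6 above the table): where the centre of the loose foot's underside belongs when its block is flush against both rails. Axes as the frame's; the faces of the two rails lie 35 from this point towards the frame's -x and 35 towards its -y
- stop_x: Rail of the frame at its -x side (280 long along y, 22 thick, 40 high), fixed to the frame; its inner face bounds the empty corner towards -x. Origin: centre of its underside, axes as the frame's
- stop_y: Rail of the frame at its -y side (236 long along x, 22 thick, 40 high), fixed to the frame; its inner face bounds the empty corner towards -y. Origin: centre of its underside, axes as the frame's
- gauge: Loose gauge, about 0.2 kg: upside-down U of aluminium, orange grip fin on top. Legs 60 high, 4 thick, 70 long along its y, at its -x and +x sides, gap 34; top plate 4 thick, its top at 64. Fin on the plate's middle: 12 thick (x), 44 long (y), 38 high, its top at 102. Origin: middle, level with the leg ends; z up. Starts on its legs on the panel in the empty corner. Half turn about z: same shape
- gauge_seat (a point): Middle of the underside of the gauge's top plate, 60 above the leg ends: rests on the bar's top when hung. Axes as the gauge's
- rack: Rack fixed to the table: plank 70 x 270 x 18 high, two posts 238 apart, and on them a square wooden bar along its y, 22 x 22 in section, 270 long, its top 125 above the table. Origin: centre of the plank's underside, z up
- bar_mid (a point): Middle of the bar's top face, 125 above the table; y runs along the bar, z up
- foot: Loose foot, about 0.2 kg, standing leg up on the table: pale wooden block 70 x 70 x 38 high, on its middle a dark square leg 36 x 36, its top 102 above the underside (the black 3 mm cap is look only). Origin: centre of the block's underside; x and y along the block's and the leg's sides, z up. A quarter turn gives the same shape
- stapler: Blue and black pneumatic stapler lying on its side, about 200 x 150 x 50 high, far left. Bystander; origin at its underside
- carton: Open orange carton, 140 x 110 x 75 high, near the far edge. Bystander; origin at its underside
- scissors: Black-handled scissors lying flat, 180 long, at the right, near the robot. Bystander; origin at its underside
- spray_can: Green spray can, 60 across, 170 high, at the left. Bystander; origin at its underside
- glue_jar: White jar with blue cap, 80 across, 90 high, at the right. Bystander; origin at its underside
- tape: Yellow tape measure, 60 x 55 x 30 high, close to the robot between the loose foot and the frame. Bystander; origin at its underside
- staple_box: Small brown and orange box of staples, 50 x 85 x 28 high, beyond and between frame and rack. Bystander; origin at its underside
There are look-alikes about, which are no part of the job. Of the things that look like the gauge, the middle-sized one is meant.

How it is judged:
On the way, in this order (a step that is already met when the one before it is completed fails the run):
1. the gauge hangs level astride the bar, let go (x of gauge_seat in the frame of bar_mid between -0.01 and 0.01 m and y of gauge_seat in the frame of bar_mid between -0.105 and 0.105 m and z of gauge_seat in the frame of bar_mid between -0.005 and 0.005 m and angle between gauge's own z axis and vertical below 0.12 rad and contact force between gauge and rack above 0.4 N and contact force between the fingers and gauge below 0.05 N and linear speed of gauge below 0.02 m/s), for 0.3 s.
2. the foot stands on the panel in the empty corner, pressed against both rails (x of foot in the frame of pocket between -0.003 and 0.003 m and y of foot in the frame of pocket between -0.003 and 0.003 m and z of foot in the frame of pocket between -0.0035 and 0.0035 m and angle between foot's own z axis and vertical below 0.05 rad and (angle between the x axis of foot and the x axis of frame, either way round below 0.05 rad or angle between the x axis of foot and the y axis of frame, either way round below 0.05 rad) and contact force between foot and stop_x above 1.5 N and contact force between foot and stop_y above 1.5 N and contact force between the fingers and foot above 1.5 N and linear speed of foot below 0.01 m/s), for 0.3 s.
At the end, for the whole second after the job is handed in: Gauge free and still astride the bar: seat within 10 mm of its centre line, 105 mm of its middle, 5 mm of its top, tilt under 0.12 rad. Foot held, on the panel, within 3 mm of its place each way (3.5 in height), square and upright within 0.05 rad, pressing each rail over 1.5 N (all of step 1 and all of step 2); the arm keeps its last pose, push and grip.
It fails at once if the foot was rammed against a rail (over 60 N) (contact force between foot and stop_x above 60 N or contact force between foot and stop_y above 60 N).
It fails at once if a bystander was moved more than 30 mm (distance of any of stapler, carton, scissors, spray_can, glue_jar, tape, staple_box from where it was at the start of the episode above 0.03 m).
It also fails if it takes over 69 s, if anything falls off the work surface, if the arm or the gripper's body presses on something with over 40 N, if the wrist force passes 120 N, or if a joint passes its speed limit or range.

## Working session

There is one attempt and no reset: what is moved stays moved. The work goes in short steps, Python scripts to look and compute and a shell command to move; the robot and the scene stay as the last step left them, time stands still between calls to the robot, and variables do not carry over. Pictures are saved under pics/ and viewed, at most 10 in all, crops included, and the job is handed in when it is done.

```bash
mkdir -p pics; ls; cat > h.py <<'E'
import numpy as np, cv2
from cell import r
from scipy.spatial.transform import Rotation as R
def snap(n):
    p=r.camera_params(n); im,d=r.snapshot(n); return im,d,p
def world(p,uv,depth):
    uv=np.asarray(uv,float).reshape(-1,1,2); M=np.array(p['mtx'],float); D=np.array(p['dist'],float)
    xy=cv2.undistortPoints(uv,M,D).reshape(-1,2); z=np.asarray(depth,float).reshape(-1,1)
    c=np.hstack([xy*z,z]); E=np.array(p['extrinsics']); return (c-E[:3,3])@E[:3,:3]
def plane(p,uv,h):
    a=world(p,uv,np.ones(np.asarray(uv).reshape(-1,2).shape[0])); E=np.array(p['extrinsics']); o=-E[:3,:3].T@E[:3,3]
    return o+(a-o)*((h-o[2])/(a[:,2:]-o[2]))
def cloud(d,p):
    v,u=np.nonzero(d>0); return world(p,np.c_[u,v],d[v,u]),u,v
E
python3 - <<'E'
from h import *
s=r.read_state(); print(s)
for n in("scene","side"):
    im,d,p=snap(n); cv2.imwrite(f"pics/{n}0.png",im[...,::-1]); np.savez(f"{n}0.npz",im=im,d=d,**{k:np.array(v) for k,v in p.items()})
    E=np.array(p['extrinsics']); print(n,-E[:3,:3].T@E[:3,3],E[2,:3])
E
```

```text
pics
{'time': 0.0, 'joint_positions': array([-0.09926832,  0.33391455,  0.03992341,  1.46625685, -0.01338235,
        1.34330479, -0.05852639]), 'dq': array([ 0.00069795,  0.00228515, -0.00081576,  0.00106533,  0.00083205,
       -0.00040467, -0.00321167]), 'tau': array([ 4.63630895e-04, -6.58554840e+01,  1.36586554e+00, -4.05554795e+01,
        1.68904377e-02,  1.27170872e-02, -1.99809978e-05]), 'position': array([ 6.49550018e-01, -2.08652725e-05,  2.30426662e-01]), 'eef_rot': array([-2.22072712e+00, -2.22068715e+00,  1.94820241e-03]), 'ft_force': array([ 0.80885846, -0.25106611,  0.92424278]), 'torque': array([-0.01410838, -0.01583784,  0.00035586]), 'gripper_force': 0.0, 'width': 0.08532106951310403}
scene [1.51047982 0.40692092 0.96489177] [-0.72168095 -0.29929613 -0.62417821]
side [ 0.28255575 -1.04914405  0.84566777] [ 0.18024353  0.79195734 -0.58336596]
```

View pics/scene0.png

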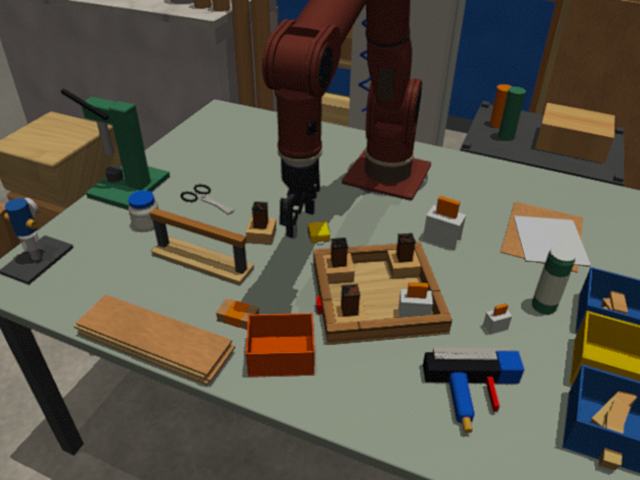

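View pics/side0.png

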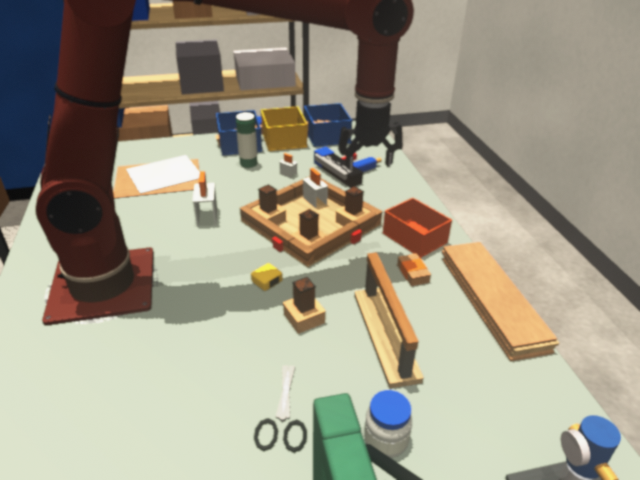

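Look-alikes for the gauge (scene pixels): a large one on the table (445,220), one standing in the frame's empty corner (416,298), and a small one on the table (498,318). The middle-sized one in the corner is the target. For the foot, the loose one is at (260,222); the fitted ones are at (339,258), (405,250) and (350,298). The rack bar runs from (152,215) to (245,240).

```bash
cat > m.py <<'E'
from h import *
def rect(P): 
    c,s,a=cv2.minAreaRect((P[:,:2]*1000).astype(np.float32)); return np.round(c,1),np.round(s,1),round(a,1)
C={}
for n in("scene","side"):
    f=np.load(n+"0.npz"); p={k:f[k] for k in("mtx","dist","extrinsics")}; P,u,v=cloud(f["d"],p); rgb=f["im"][v,u].astype(int); C[n]=(P,u,v,rgb)
    t=P[(abs(P[:,2])<.02)&(P[:,0]>.4)&(P[:,0]<1)&(abs(P[:,1])<.5)]; print(n,"table z",np.median(t[:,2]))
boxes={"scene":dict(gauge=(398,282,436,318),big=(424,195,470,245),small=(483,300,515,335),foot=(244,198,280,245),frame=(310,230,455,345),rack=(145,205,255,285),tape=(305,218,335,245)),
 "side":dict(gauge=(298,165,330,208),foot=(280,275,330,330),frame=(236,175,385,262),rack=(350,250,425,390),tape=(250,260,285,290))}
for n in boxes:
    P,u,v,rgb=C[n]
    for k,(a,b,c,d) in boxes[n].items():
        m=(u>=a)&(u<=c)&(v>=b)&(v<=d)&(P[:,2]>-.02); Q=P[m]; q=rgb[m]
        def show(l,S): 
            if len(S)>8: print(n,k,l,len(S),rect(S),"zmed %.3f z99 %.3f"%(np.median(S[:,2]),np.percentile(S[:,2],99)))
        if k in("gauge","big","small"):
            o=(q[:,0]>150)&(q[:,2]<90)&(q[:,0]-q[:,2]>90); show("fin",Q[o]); g=q.max(1)-q.min(1)<45
            zt=np.percentile(Q[o][:,2],98); show("fintop",Q[o&(Q[:,2]>zt-.006)])
            show("grey z>.02",Q[g&(Q[:,2]>.015)])
        elif k=="foot":
            show("top",Q[Q[:,2]>.092]); show("blocktop",Q[(Q[:,2]>.032)&(Q[:,2]<.044)])
        elif k=="frame":
            S=Q[(Q[:,2]>.041)&(Q[:,2]<.051)]; show("rails",S); show("legtops",Q[(Q[:,2]>.10)&(Q[:,2]<.114)])
        elif k=="rack": show("bar",Q[(Q[:,2]>.119)&(Q[:,2]<.131)]); show("plank",Q[(Q[:,2]>.013)&(Q[:,2]<.023)])
        else: show("",Q[Q[:,2]>.01])
E
python3 m.py
python3 - <<'E'
import cv2
a=cv2.imread('pics/scene0.png')[190:345,300:520]; cv2.imwrite('pics/crop1.png',cv2.resize(a,None,fx=3.5,fy=3.5,interpolation=cv2.INTER_CUBIC))
E
```

```text
scene table z 0.0014817076775378625
side table z 0.0008268642212180276
scene gauge fin 77 (array([545.6, 236.3]), array([162. ,  61.1]), 25.3) zmed 0.109 z99 0.112
scene gauge fintop 65 (array([578.3, 248.7]), array([17., 42.]), 19.0) zmed 0.110 z99 0.112
scene gauge grey z>.02 788 (array([562.1, 247.6]), array([86.7, 89.4]), 28.4) zmed 0.060 z99 0.080
scene big fin 61 (array([262.7, 240.1]), array([54. , 16.2]), 86.5) zmed 0.135 z99 0.139
scene big fintop 58 (array([263. , 239.7]), array([53.2, 15.5]), 86.5) zmed 0.135 z99 0.139
scene big grey z>.02 1087 (array([262.3, 240.1]), array([93.3, 67.5]), 85.0) zmed 0.064 z99 0.107
scene small fin 31 (array([531.5, 434.4]), array([ 8.4, 27.3]), 42.8) zmed 0.073 z99 0.076
scene small fintop 31 (array([531.5, 434.4]), array([ 8.4, 27.3]), 42.8) zmed 0.073 z99 0.076
scene small grey z>.02 375 (array([534.1, 434.4]), array([34.4, 54.3]), 38.6) zmed 0.042 z99 0.065
scene foot top 244 (array([ 590.3, -140.6]), array([372.5,  73.4]), 33.6) zmed 0.105 z99 0.347
scene foot blocktop 287 (array([ 452.3, -215.7]), array([74.2, 70. ]), 18.1) zmed 0.040
[... 732 characters left out ...]
.7,  98.6]), 55.9) zmed 0.042 z99 0.076
side foot top 279 (array([ 447.5, -214.6]), array([38.7, 41.8]), 16.0) zmed 0.102 z99 0.105
side foot blocktop 484 (array([ 447.1, -215.7]), array([72.4, 73.2]), 15.7) zmed 0.038 z99 0.043
side frame rails 2365 (array([587.3, 158.9]), array([383.1, 320.4]), 28.3) zmed 0.046 z99 0.050
side frame legtops 480 (array([594.7,  53.5]), array([215.1, 424.2]), 28.1) zmed 0.107 z99 0.112
side rack bar 1113 (array([ 607.7, -301.4]), array([275.3,  23.9]), 88.7) zmed 0.125 z99 0.128
side rack plank 2498 (array([ 639.7, -227.3]), array([442.2, 161.7]), 66.7) zmed 0.018 z99 0.022
side tape  529 (array([384.1, -72.7]), array([61.5, 59.7]), 32.2) zmed 0.028 z99 0.033
```

View pics/crop1.png

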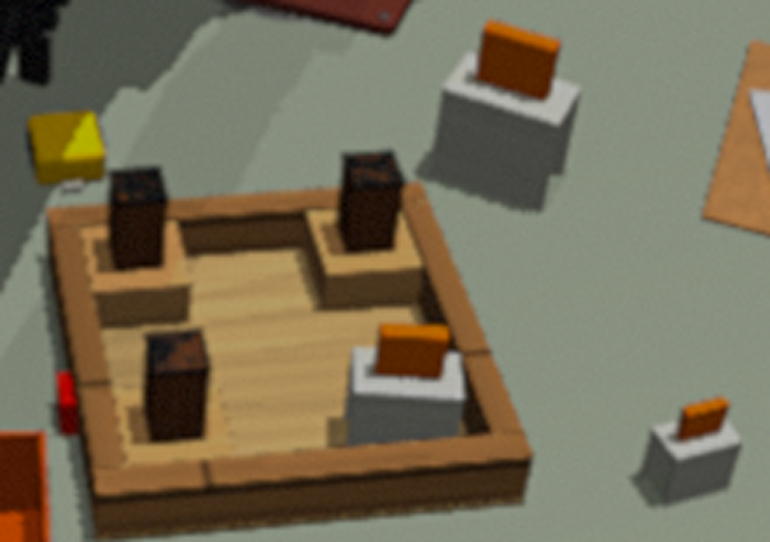

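The crop confirms it: the orange-finned grey gauge at scene (416,298), inside the frame's empty corner, is the middle-sized one of three. Depth agrees: its fin top is at 0.109 m (108 expected), against 0.137 for the large one and 0.074 for the small one. I'll move above it and look with the wrist camera.

```bash
python3 -m jog '[{"x":0.04,"y":-0.01,"z":-0.02},{"x":0.04,"y":-0.01,"z":-0.02},{"x":0.04,"y":-0.01,"z":-0.02},{"x":0.04,"y":-0.01,"z":-0.02},{"x":0.04,"y":-0.01},{"x":0.02,"y":-0.01},{}, {}]'
cat > w.py <<'E'
from h import *
import sys
r.read_state(); im,d,p=snap("wrist"); k=sys.argv[1]; cv2.imwrite(f"pics/w{k}.png",im[...,::-1]); np.savez(f"w{k}.npz",im=im,d=d,**{a:np.array(b) for a,b in p.items()})
E=np.array(p['extrinsics']); print(-E[:3,:3].T@E[:3,3],E[2,:3],r.read_state()['position'])
E
python3 w.py 1
```

```text
[0.64900771 0.06514747 0.37381981] [-3.04697926e-04 -2.58516889e-01 -9.66006690e-01] [ 6.49642817e-01 -2.08165330e-05  2.30594340e-01]validation failed for argument at $[0]...
```

View pics/w1.png

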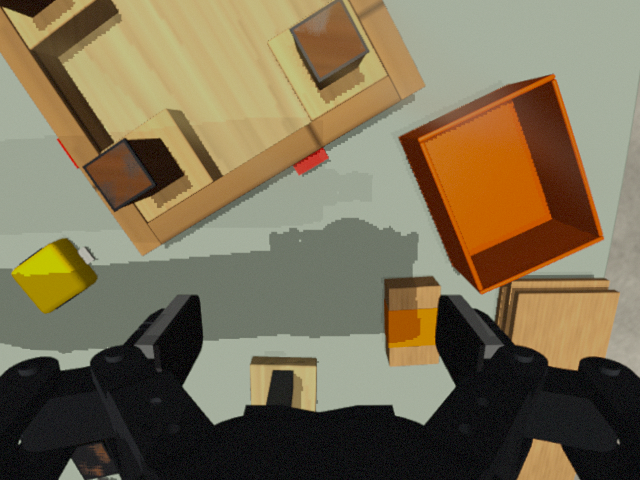

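The arm has not moved, because every row apparently needs all five keys. The wrist view shows the frame's two near feet at (120,170) and (330,40), and the tape at (55,275).

```bash
python3 -m jog '[{"x":0.04,"y":-0.01,"z":-0.02,"twist":0,"grip":0},{"x":0.04,"y":-0.01,"z":-0.02,"twist":0,"grip":0},{"x":0.04,"y":-0.01,"z":-0.02,"twist":0,"grip":0},{"x":0.04,"y":-0.01,"z":-0.01,"twist":0,"grip":0},{"x":0.0,"y":-0.01,"z":0,"twist":0,"grip":0},{"x":0,"y":-0.01,"z":0,"twist":0,"grip":0},{"x":0,"y":0,"z":0,"twist":0,"grip":0},{"x":0,"y":0,"z":0,"twist":0,"grip":0}]'
python3 w.py 2
```

```text
time: 0.95
position: [0.5902, 0.1583, 0.301]
eef_rot: [2.224, 2.219, -0.001]
ft_force: [0.9, -0.4, -0.3]
width: 0.0852
gripper_force: 0.0
[0.58959135 0.22348122 0.44429835] [ 2.77307762e-04 -2.59095551e-01 -9.65851655e-01] [0.59035991 0.15835874 0.30100543]
```

View pics/w2.png

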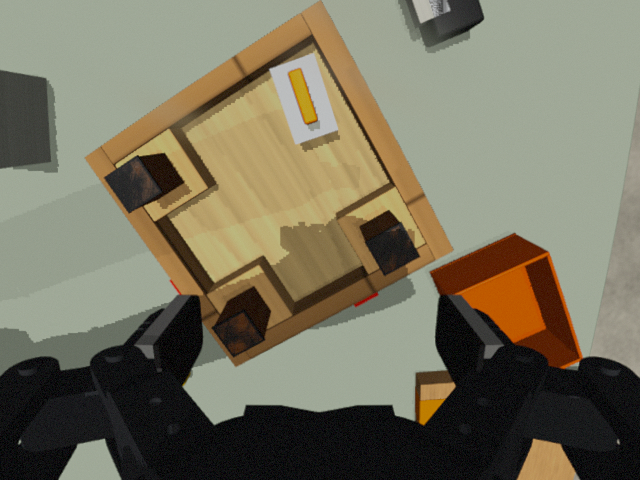

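The wrist view shows the empty corner's outer tip at (323,5), the gauge plate at (305,98) with its orange fin at (302,96), and three fitted feet. Now I'll measure the frame and gauge.

```bash
cat > m2.py <<'E'
from h import *
f=np.load("w2.npz"); p={k:f[k] for k in("mtx","dist","extrinsics")}; d=f["d"]; im=f["im"].astype(int)
P,u,v=cloud(d,p); Z=np.zeros(d.shape); Z[v,u]=P[:,2]
def rect(X): 
    c,s,a=cv2.minAreaRect((X*1000).astype(np.float32)); return np.round(c,1),np.round(s,1),round(a,2)
def comp(m,seed=None):
    n,l,st,_=cv2.connectedComponentsWithStats(m.astype(np.uint8)); i=1+np.argmax(st[1:,4]); return l==i
t=P[(abs(P[:,2])<.015)&(u>450)&(v<200)]; print("table",np.median(t[:,2]))
W=np.zeros(d.shape+(3,)); W[v,u]=P
m=comp((Z>.040)&(Z<.052)&(np.indices(d.shape)[0]<370)); yy,xx=np.nonzero(m); Q=plane(p,np.c_[xx,yy],.046); print("rails",rect(Q[:,:2]),np.median(Z[m]))
c,s,a=cv2.minAreaRect((Q[:,:2]*1000).astype(np.float32)); print(np.round(cv2.boxPoints((c,s,a)),1))
box=np.zeros(d.shape,bool); box[40:150,260:350]=1
o=comp(box&(im[...,0]>130)&(im[...,2]<90)&(Z>.095)); yy,xx=np.nonzero(o); print("fin",rect(plane(p,np.c_[xx,yy],.108)[:,:2]),np.median(Z[o]))
g=comp(box&(Z>.06)&(Z<.08)&(im.max(2)-im.min(2)<50)); yy,xx=np.nonzero(g); print("plate",rect(plane(p,np.c_[xx,yy],.070)[:,:2]),np.median(Z[g]))
# inner rail edges: from rail-top line fits
E
python3 m2.py
```

```text
table 0.0010555440342977466
rails (array([542.3, 150.8]), array([280.6, 280.9]), 30.45) 0.046187135724977686
[[350.1 200.8]
 [492.5 -41.4]
 [734.4 100.8]
 [592.1 343. ]]
fin (array([577.1, 251.4]), array([11.4, 43.3]), 18.38) 0.10857583978733909
plate (array([576.5, 251.7]), array([42.5, 70.1]), 18.58) 0.07073987036284096
```

Good match: the rails measure 280.6 × 280.9, the fin 11.4 × 43.3 and the plate 42.5 × 70. The frame's yaw is 30.45° and the pocket is at about (0.5718, 0.2647). The gauge is at (0.577, 0.2515), yaw 18.5°. Now to grasp it.

```bash
python3 -m jog '[{"x":0.031,"y":-0.0045,"z":0.02,"twist":0,"grip":0},{"x":0.031,"y":-0.0045,"z":0.02,"twist":0,"grip":0},{"x":0.031,"y":-0.0045,"z":0.02,"twist":0,"grip":0},{"x":0,"y":0,"z":0.02,"twist":-1,"grip":0},{"x":0,"y":0,"z":0.02,"twist":-1,"grip":0},{"x":0,"y":0,"z":0.02,"twist":-1,"grip":0},{"x":0,"y":0,"z":0.02,"twist":-0.7,"grip":0},{"x":0,"y":0,"z":0.02,"twist":0,"grip":0},{"x":0,"y":0,"z":0,"twist":0,"grip":0},{"x":0,"y":0,"z":0,"twist":0,"grip":0}]' 30
```

```text
time: 2.0
position: [0.5769, 0.2522, 0.1413]
eef_rot: [-1.837, -2.548, 0.001]
ft_force: [0.0, -0.5, -0.4]
width: 0.0855
gripper_force: 0.0
```

```bash
python3 -m jog '[{"x":0,"y":0,"z":0.02,"twist":0,"grip":0},{"x":0,"y":0,"z":0.02,"twist":0,"grip":0},{"x":0,"y":0,"z":0.015,"twist":0,"grip":0},{"x":0,"y":0,"z":0.009,"twist":0,"grip":0},{"x":0,"y":0,"z":0,"twist":0,"grip":0.5},{"x":0,"y":0,"z":0,"twist":0,"grip":1},{"x":0,"y":0,"z":0,"twist":0,"grip":1},{"x":0,"y":0,"z":0,"twist":0,"grip":1},{"x":0,"y":0,"z":0,"twist":0,"grip":1},{"x":0,"y":0,"z":0,"twist":0,"grip":1},{"x":0,"y":0,"z":0,"twist":0,"grip":1},{"x":0,"y":0,"z":0,"twist":0,"grip":1}]' 40
```

```text
time: 3.2
position: [0.5769, 0.2532, 0.0779]
eef_rot: [1.835, 2.549, 0.001]
ft_force: [-0.8, -0.6, 5.5]
width: 0.0117
gripper_force: 39.9
```

Gripped with width 11.7 mm, which matches the 12 mm fin. I'll lift, turn square to the bar, and carry it to the rack's side.

```bash
python3 -m jog '[{"x":0,"y":0,"z":-0.01,"twist":0,"grip":1},{"x":0,"y":0,"z":-0.015,"twist":0,"grip":1},{"x":0,"y":0,"z":-0.025,"twist":0,"grip":1},{"x":0,"y":0,"z":-0.03,"twist":0,"grip":1},{"x":0,"y":0,"z":-0.03,"twist":0,"grip":1},{"x":0,"y":0,"z":-0.03,"twist":0.5,"grip":1},{"x":0,"y":0,"z":-0.03,"twist":0.5,"grip":1},{"x":0,"y":0,"z":-0.03,"twist":0.5,"grip":1},{"x":0,"y":0,"z":-0.02,"twist":0.5,"grip":1},{"x":0,"y":0,"z":0,"twist":0.5,"grip":1},{"x":0,"y":0,"z":0,"twist":0.5,"grip":1},{"x":0,"y":0,"z":0,"twist":0.5,"grip":1},{"x":0,"y":0,"z":0,"twist":0.5,"grip":1},{"x":0,"y":0,"z":0,"twist":0,"grip":1}]' && python3 -m jog '[{"x":-0.02,"y":0.001,"z":0,"twist":0,"grip":1},{"x":-0.03,"y":0.002,"z":0,"twist":0,"grip":1},{"x":-0.04,"y":0.003,"z":0,"twist":0,"grip":1},{"x":-0.04,"y":0.004,"z":0,"twist":0,"grip":1},{"x":-0.04,"y":0.004,"z":0,"twist":0,"grip":1},{"x":-0.04,"y":0.004,"z":0,"twist":0,"grip":1},{"x":-0.04,"y":0.004,"z":0,"twist":0,"grip":1},{"x":-0.04,"y":0.004,"z":0,"twist":0,"grip":1},{"x":-0.04,"y":0.004,"z":0,"twist":0,"grip":1},{"x":-0.04,"y":0.003,"z":0,"twist":0,"grip":1},{"x":-0.04,"y":0.003,"z":0,"twist":0,"grip":1},{"x":-0.04,"y":0.003,"z":0,"twist":0,"grip":1},{"x":-0.04,"y":0.003,"z":0,"twist":0,"grip":1},{"x":-0.04,"y":0.003,"z":0,"twist":0,"grip":1},{"x":-0.04,"y":0.003,"z":0,"twist":0,"grip":1},{"x":-0.03,"y":0.002,"z":0,"twist":0,"grip":1},{"x":-0.02,"y":0.001,"z":0,"twist":0,"grip":1},{"x":0,"y":0,"z":0,"twist":0,"grip":1},{"x":0,"y":0,"z":0,"twist":0,"grip":1},{"x":0,"y":0,"z":0,"twist":0,"grip":1}]'; python3 w.py 3
```

```text
time: 4.6
position: [0.5762, 0.2529, 0.2982]
eef_rot: [2.251, 2.191, 0.0]
ft_force: [0.3, 0.1, -1.7]
width: 0.0113
gripper_force: 39.1
time: 6.6
position: [0.6117, -0.3667, 0.2976]
eef_rot: [-2.248, -2.194, -0.001]
ft_force: [0.0, 1.0, -2.2]
width: 0.0112
gripper_force: 39.3
[ 0.61244328 -0.30164764  0.44100204] [-0.00467883 -0.257503   -0.96626617] [ 0.61179174 -0.36655413  0.29769838]
```

View pics/w3.png

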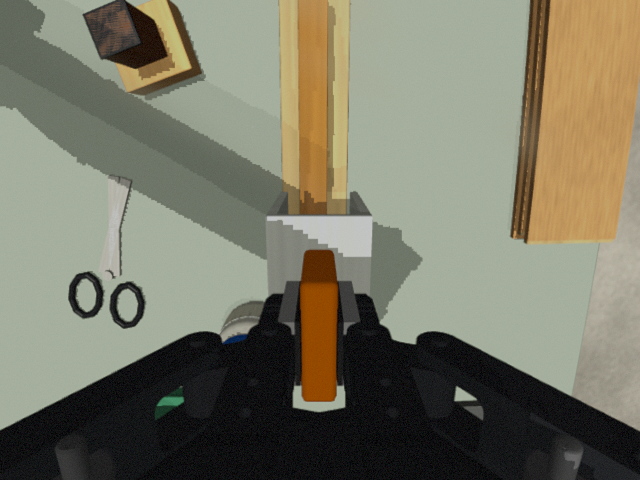

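The gauge hangs square in the fingers, with its plate at (320,235). The bar runs up the picture at about column 313, just in front of it, and the loose foot is at (125,40). Next I'll measure the bar's centre line against the gauge.

```bash
cat > m3.py <<'E'
from h import *
f=np.load("w3.npz"); p={k:f[k] for k in("mtx","dist","extrinsics")}; d=f["d"]; im=f["im"].astype(int)
P,u,v=cloud(d,p); Z=np.zeros(d.shape); Z[v,u]=P[:,2]
# bar: per row extreme columns with z near .125
L=[];Rr=[]
for row in range(5,185,3):
    c=np.nonzero((Z[row,250:380]>.115)&(Z[row,250:380]<.135))[0]+250
    if len(c)>10: L.append((c[0]-.5,row)); Rr.append((c[-1]+.5,row))
a=plane(p,L,.125); b=plane(p,Rr,.125); print("bar w",np.median(b[:,0]-a[:,0]))
k=np.polyfit((a[:,1]+b[:,1])/2,(a[:,0]+b[:,0])/2,1); print("bar x = %.4f + %.4f*(y+.3)"%(np.polyval(k,-.3),k[0]),"yaw",90-np.degrees(np.arctan(k[0])), "ends",a[:,1].min(),a[:,1].max())
# plate of gauge edges, side edges rows 220-262
L=[];Rr=[]
for row in range(218,250,2):
    c=np.nonzero((Z[row,240:400]>.26)&(Z[row,240:400]<.31))[0]+240
    L.append((c[0]-.5,row)); Rr.append((c[-1]+.5,row))
zt=np.median(Z[222:240,280:300]); print("plate z",zt)
a=plane(p,L,zt); b=plane(p,Rr,zt); print("plate w",np.median(b[:,0]-a[:,0])); k=np.polyfit((a[:,1]+b[:,1])/2,(a[:,0]+b[:,0])/2,1)
print("plate mid x",np.mean((a[:,0]+b[:,0])/2),"at y",a[:,1].mean(),"slope",k[0])
E
python3 m3.py
```

```text
bar w 0.022139320406330154
bar x = 0.6082 + 0.0274*(y+.3) yaw 88.4317289143917 ends -0.3404494875604242 -0.2103211970311702
plate z 0.2902951435674134
plate w 0.04201993251972724
plate mid x 0.6116655883442726 at y -0.33999235077564555 slope 0.021233173212864748
```

The bar measures 22.1 mm wide at yaw 88.43°, with x = 0.6082 at y = −0.30. The gauge plate is 42 mm wide with its top at 0.2903, centred on the TCP. It needs about −5.3 mm in tool y and +37 mm in tool x, and will be seated at TCP z ≈ 0.136.

```bash
python3 -m jog '[{"x":0.018,"y":-0.003,"z":0,"twist":0,"grip":1},{"x":0.019,"y":-0.0023,"z":0,"twist":0,"grip":1},{"x":0,"y":0,"z":0.02,"twist":0,"grip":1},{"x":0,"y":0,"z":0.02,"twist":0,"grip":1},{"x":0,"y":0,"z":0.02,"twist":0,"grip":1},{"x":0,"y":0,"z":0.01,"twist":0,"grip":1},{"x":0,"y":0,"z":0,"twist":0,"grip":1},{"x":0,"y":0,"z":0,"twist":0,"grip":1}]'; python3 -m jog '[{"x":0,"y":0,"z":0.01,"twist":0,"grip":1},{"x":0,"y":0,"z":0.015,"twist":0,"grip":1},{"x":0,"y":0,"z":0.02,"twist":0,"grip":1},{"x":0,"y":0,"z":0.02,"twist":0,"grip":1},{"x":0,"y":0,"z":0.01,"twist":0,"grip":1},{"x":0,"y":0,"z":0.005,"twist":0,"grip":1},{"x":0,"y":0,"z":0,"twist":0,"grip":1},{"x":0,"y":0,"z":0,"twist":0,"grip":1}]'
```

```text
time: 7.45
position: [0.6073, -0.3308, 0.2283]
eef_rot: [2.249, 2.192, 0.001]
ft_force: [-1.1, -0.3, -1.7]
width: 0.0112
gripper_force: 39.3
time: 8.25
position: [0.6073, -0.3313, 0.1482]
eef_rot: [2.25, 2.191, 0.001]
ft_force: [0.8, 0.2, -1.6]
width: 0.0115
gripper_force: 39.4
```

```bash
python3 -m jog '[{"x":0,"y":0,"z":0.005,"twist":0,"grip":1},{"x":0,"y":0,"z":0.003,"twist":0,"grip":1},{"x":0,"y":0,"z":0.002,"twist":0,"grip":1},{"x":0,"y":0,"z":0.001,"twist":0,"grip":1},{"x":0,"y":0,"z":0.001,"twist":0,"grip":1},{"x":0,"y":0,"z":0,"twist":0,"grip":1},{"x":0,"y":0,"z":0,"twist":0,"grip":1}]'
```

```text
time: 8.95
position: [0.607, -0.331, 0.137]
eef_rot: [2.25, 2.192, 0.001]
ft_force: [-4.9, 4.0, 9.0]
width: 0.0114
gripper_force: 41.0
```

Contact of about 9 N upward at z = 0.137, so it is seated. Releasing and rising.

```bash
python3 -m jog '[{"x":0,"y":0,"z":0,"twist":0,"grip":0.7},{"x":0,"y":0,"z":0,"twist":0,"grip":0.3},{"x":0,"y":0,"z":0,"twist":0,"grip":0},{"x":0,"y":0,"z":0,"twist":0,"grip":0},{"x":0,"y":0,"z":0,"twist":0,"grip":0},{"x":0,"y":0,"z":-0.015,"twist":0,"grip":0},{"x":0,"y":0,"z":-0.03,"twist":0,"grip":0},{"x":0,"y":0,"z":-0.04,"twist":0,"grip":0},{"x":0,"y":0,"z":-0.04,"twist":0,"grip":0},{"x":0,"y":0,"z":-0.035,"twist":0,"grip":0},{"x":-0.04,"y":0,"z":0,"twist":0,"grip":0},{"x":-0.02,"y":0,"z":0,"twist":0,"grip":0},{"x":0,"y":0,"z":0,"twist":0,"grip":0},{"x":0,"y":0,"z":0,"twist":0,"grip":0}]'; python3 w.py 4
cat > m4.py <<'E'
from h import *
f=np.load("w4.npz"); p={k:f[k] for k in("mtx","dist","extrinsics")}; d=f["d"]; im=f["im"].astype(int)
P,u,v=cloud(d,p); rgb=im[v,u]
def rect(X): 
    c,s,a=cv2.minAreaRect((X[:,:2]*1000).astype(np.float32)); return len(X),np.round(c,1),np.round(s,1),round(a,2),round(float(np.median(X[:,2])),4)
near=(abs(P[:,0]-.607)<.06)&(abs(P[:,1]+.33)<.08)
g=near&(rgb.max(1)-rgb.min(1)<50)&(P[:,2]>.118)&(P[:,2]<.140); print("plate",rect(P[g])); A=np.c_[P[g][:,:2],np.ones(g.sum())]; print("slopes",np.linalg.lstsq(A,P[g][:,2],rcond=None)[0][:2])
o=near&(rgb[:,0]-rgb[:,2]>80)&(P[:,2]>.155)&(P[:,2]<.18); print("fin",rect(P[o]))
nf=(abs(P[:,0]-.447)<.06)&(abs(P[:,1]+.215)<.06)
print("foot top",rect(P[nf&(P[:,2]>.096)&(P[:,2]<.11)]),"block",rect(P[nf&(P[:,2]>.030)&(P[:,2]<.046)]))
E
python3 m4.py
```

```text
time: 10.35
position: [0.6052, -0.3911, 0.2959]
eef_rot: [2.251, 2.191, 0.0]
ft_force: [0.3, 0.8, -0.3]
width: 0.0856
gripper_force: 0.0
[ 0.60615017 -0.32596648  0.43925363] [-0.00557404 -0.2582637  -0.96605838] [ 0.60565405 -0.39014482  0.29583815]
plate (3980, array([ 605.9, -353.9]), array([112.3,  42.2]), 88.63, 0.1297)
slopes [0.00215975 0.00162503]
fin (1096, array([ 606.7, -332.6]), array([42.5, 11. ]), 88.23, 0.1675)
foot top (1021, array([ 450.9, -224.3]), array([39.2, 21. ]), 9.67, 0.1026) block (2424, array([ 451.9, -226.9]), array([71.2, 45. ]), 16.48, 0.0385)
```

View pics/w4.png

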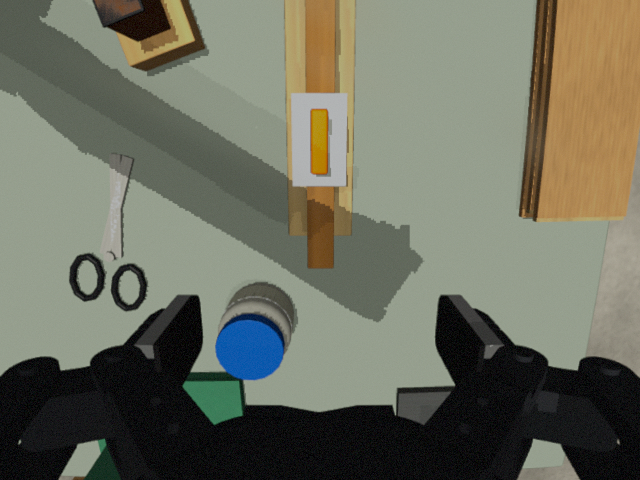

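The gauge sits level on the bar at pixel (320,140), let go: plate top 0.1297 (0.129 expected), slopes under 0.003, fin centre within 1 mm of the bar's line. Now the foot.

```bash
python3 -m jog '[{"x":0.029,"y":-0.03,"z":0,"twist":0,"grip":0},{"x":0.029,"y":-0.04,"z":0,"twist":0,"grip":0},{"x":0.029,"y":-0.04,"z":0,"twist":0,"grip":0},{"x":0.029,"y":-0.03,"z":0,"twist":0,"grip":0},{"x":0,"y":-0.018,"z":0,"twist":0,"grip":0},{"x":0,"y":0,"z":0,"twist":0,"grip":0},{"x":0,"y":0,"z":0,"twist":0,"grip":0}]'; python3 w.py 5
cat > m5.py <<'E'
from h import *
f=np.load("w5.npz"); p={k:f[k] for k in("mtx","dist","extrinsics")}; d=f["d"]; im=f["im"].astype(int)
P,u,v=cloud(d,p)
def rect(m,h):
    X=plane(p,np.c_[u[m],v[m]],h); c,s,a=cv2.minAreaRect((X[:,:2]*1000).astype(np.float32)); return m.sum(),np.round(c,1),np.round(s,1),round(a,2),round(float(np.median(P[m][:,2])),4)
n=(abs(P[:,0]-.447)<.06)&(abs(P[:,1]+.215)<.06)
print("top",rect(n&(P[:,2]>.097)&(P[:,2]<.11),.102)); print("block",rect(n&(P[:,2]>.033)&(P[:,2]<.044),.038))
n=(abs(P[:,0]-.38)<.06)&(abs(P[:,1]+.07)<.06); print("tape",rect(n&(P[:,2]>.02)&(P[:,2]<.04),.03) if n.any() else "")
E
python3 m5.py
```

```text
time: 11.1
position: [0.4509, -0.2702, 0.2961]
eef_rot: [2.248, 2.193, 0.002]
ft_force: [0.9, 0.8, 0.1]
width: 0.0856
gripper_force: 0.0
[ 0.45156348 -0.20500918  0.43940718] [-0.00379388 -0.25851446 -0.96599994] [ 0.45124453 -0.27041618  0.29570753]
top (np.int64(2018), array([ 447.9, -214.3]), array([37.3, 37.3]), 16.85, 0.1027)
block (np.int64(3011), array([ 448. , -214.4]), array([70.2, 70.5]), 16.59, 0.0387)
tape (np.int64(1335), array([389.2, -95.9]), array([29.6, 66.6]), 87.88, 0.03)
```

The foot is at (0.448, −0.2144), yaw 16.7°, with its top at 0.1027 and both squares (37 and 70 mm) agreeing. I'll reach over it.

```bash
python3 -m jog '[{"x":0.028,"y":-0.002,"z":0.02,"twist":0,"grip":0},{"x":0.028,"y":-0.0025,"z":0.02,"twist":0,"grip":0},{"x":0,"y":0,"z":0.03,"twist":-1,"grip":0},{"x":0,"y":0,"z":0.03,"twist":-1,"grip":0},{"x":0,"y":0,"z":0.03,"twist":-1,"grip":0},{"x":0,"y":0,"z":0.02,"twist":-0.66,"grip":0},{"x":0,"y":0,"z":0,"twist":0,"grip":0},{"x":0,"y":0,"z":0,"twist":0,"grip":0},{"x":0,"y":0,"z":0,"twist":0,"grip":0}]' 60
```

```text
time: 12.05
position: [0.4485, -0.2151, 0.1466]
eef_rot: [1.874, 2.52, 0.001]
ft_force: [-0.1, 0.6, 0.5]
width: 0.0853
gripper_force: 0.0
```

```bash
python3 -m jog '[{"x":0,"y":0,"z":0.02,"twist":0,"grip":0},{"x":0,"y":0,"z":0.025,"twist":0,"grip":0},{"x":0,"y":0,"z":0.025,"twist":0,"grip":0},{"x":0,"y":0,"z":0.017,"twist":0,"grip":0},{"x":0,"y":0,"z":0.009,"twist":0,"grip":0},{"x":0,"y":0,"z":0,"twist":0,"grip":0},{"x":0,"y":0,"z":0,"twist":0,"grip":0.4},{"x":0,"y":0,"z":0,"twist":0,"grip":0.6},{"x":0,"y":0,"z":0,"twist":0,"grip":0.8},{"x":0,"y":0,"z":0,"twist":0,"grip":1},{"x":0,"y":0,"z":0,"twist":0,"grip":1},{"x":0,"y":0,"z":0,"twist":0,"grip":1},{"x":0,"y":0,"z":0,"twist":0,"grip":1},{"x":0,"y":0,"z":0,"twist":0,"grip":1}]' 60
```

```text
time: 13.45
position: [0.4479, -0.215, 0.0501]
eef_rot: [1.872, 2.521, 0.001]
ft_force: [-0.6, 0.5, 6.3]
width: 0.0352
gripper_force: 59.7
```

The foot is held (width 35.2 mm). I'll lift, turn to the frame's yaw, and carry it to a spot about 12 mm off both rails.

```bash
python3 -m jog '[{"x":0,"y":0,"z":-0.01,"twist":0,"grip":1},{"x":0,"y":0,"z":-0.02,"twist":0,"grip":1},{"x":0,"y":0,"z":-0.03,"twist":0,"grip":1},{"x":0,"y":0,"z":-0.03,"twist":0,"grip":1},{"x":0,"y":0,"z":-0.03,"twist":-0.5,"grip":1},{"x":0,"y":0,"z":-0.03,"twist":-0.5,"grip":1},{"x":0,"y":0,"z":-0.03,"twist":-0.5,"grip":1},{"x":0,"y":0,"z":-0.02,"twist":-0.5,"grip":1},{"x":0,"y":0,"z":0,"twist":-0.5,"grip":1},{"x":0,"y":0,"z":0,"twist":-0.25,"grip":1},{"x":0,"y":0,"z":0,"twist":0,"grip":1},{"x":0,"y":0,"z":0,"twist":0,"grip":1}]' && python3 -m jog '[{"x":0.01,"y":0.01,"z":0,"twist":0,"grip":1},{"x":0.02,"y":0.02,"z":0,"twist":0,"grip":1},{"x":0.026,"y":0.026,"z":0,"twist":0,"grip":1},{"x":0.026,"y":0.026,"z":0,"twist":0,"grip":1},{"x":0.026,"y":0.026,"z":0,"twist":0,"grip":1},{"x":0.026,"y":0.026,"z":0,"twist":0,"grip":1},{"x":0.026,"y":0.026,"z":0,"twist":0,"grip":1},{"x":0.026,"y":0.026,"z":0,"twist":0,"grip":1},{"x":0.026,"y":0.026,"z":0,"twist":0,"grip":1},{"x":0.026,"y":0.026,"z":0,"twist":0,"grip":1},{"x":0.026,"y":0.026,"z":0,"twist":0,"grip":1},{"x":0.026,"y":0.026,"z":0,"twist":0,"grip":1},{"x":0.026,"y":0.026,"z":0,"twist":0,"grip":1},{"x":0.015,"y":0.015,"z":0,"twist":0,"grip":1},{"x":0.008,"y":0.008,"z":0,"twist":0,"grip":1},{"x":0,"y":0,"z":0,"twist":0,"grip":1},{"x":0,"y":0,"z":0,"twist":0,"grip":1},{"x":0,"y":0,"z":0,"twist":0,"grip":1}]'
```

```text
time: 14.65
position: [0.4469, -0.2147, 0.2488]
eef_rot: [-1.559, -2.726, 0.0]
ft_force: [0.3, 0.1, -2.6]
width: 0.0349
gripper_force: 60.4
time: 16.45
position: [0.5672, 0.2478, 0.2494]
eef_rot: [1.56, 2.726, -0.001]
ft_force: [-0.1, -0.6, -3.1]
width: 0.0355
gripper_force: 60.3
```

```bash
python3 -m jog '[{"x":0,"y":0,"z":0.02,"twist":0,"grip":1},{"x":0,"y":0,"z":0.03,"twist":0,"grip":1},{"x":0,"y":0,"z":0.03,"twist":0,"grip":1},{"x":0,"y":0,"z":0.03,"twist":0,"grip":1},{"x":0,"y":0,"z":0.03,"twist":0,"grip":1},{"x":0,"y":0,"z":0.02,"twist":0,"grip":1},{"x":0,"y":0,"z":0.015,"twist":0,"grip":1},{"x":0,"y":0,"z":0.01,"twist":0,"grip":1},{"x":0,"y":0,"z":0.004,"twist":0,"grip":1},{"x":0,"y":0,"z":0,"twist":0,"grip":1},{"x":0,"y":0,"z":0,"twist":0,"grip":1}]'; python3 w.py 6
cat > m6.py <<'E'
from h import *
f=np.load("w6.npz"); p={k:f[k] for k in("mtx","dist","extrinsics")}; d=f["d"]; im=f["im"]
P,u,v=cloud(d,p)
a=np.radians(30.45); ex=np.array([-np.cos(a),-np.sin(a)]); ey=np.array([np.sin(a),-np.cos(a)]); pk=np.array([.5718,.2647])
q=(P[:,:2]-pk)@np.c_[ex,ey]
def st(l,m): print(l,m.sum(),np.percentile(q[m],[1,50,99],axis=0).round(4).tolist() if m.sum()>20 else "", np.median(P[m][:,2]) if m.any() else "")
st("block top",(abs(q)<.06).all(1)&(P[:,2]>.046)&(P[:,2]<.062)&(q>-.034).all(1))
r_=(P[:,2]>.040)&(P[:,2]<.050)
st("rail -x",r_&(q[:,0]<-.028)&(q[:,0]>-.07)&(abs(q[:,1])<.02)); st("rail -y",r_&(q[:,1]<-.028)&(q[:,1]>-.07)&(abs(q[:,0])<.02))
E
python3 m6.py
```

```text
time: 17.55
position: [0.5676, 0.2497, 0.0613]
eef_rot: [1.557, 2.727, 0.002]
ft_force: [-0.1, -0.3, -2.6]
width: 0.0354
gripper_force: 60.4
[0.53329862 0.30568301 0.20463717] [ 0.13445133 -0.22178234 -0.96578229] [0.56765068 0.2498115  0.06140146]
block top 10654 [[-0.0225, -0.0245], [0.0117, -0.0122], [0.0461, 0.0105]] 0.04992116634743213
rail -x 4748 [[-0.0557, -0.0196], [-0.0441, -0.0009], [-0.0342, 0.0196]] 0.046709318174107714
rail -y 5661 [[-0.0195, -0.0564], [0.0001, -0.046], [0.0196, -0.035]] 0.04673382300433587
```

View pics/w6.png

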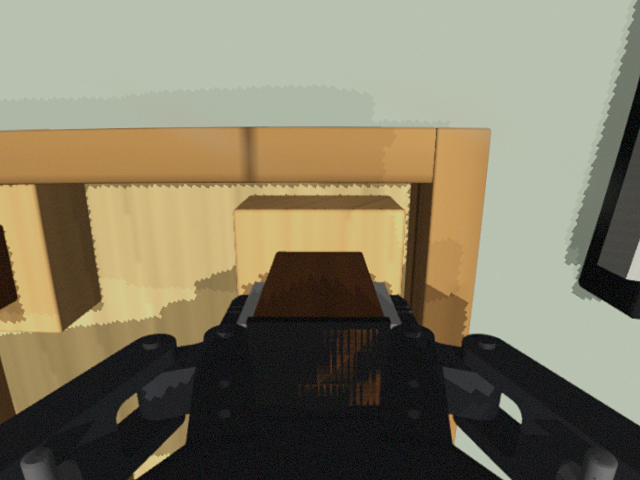

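The block sits square in the corner at (320,210), with rails above (row 155) and to the right (column 455). The measured gaps are about 10.5 mm in tool +x and 11.7 mm in tool +y, and it is about 5 mm above the panel. I'll lower it to touch.

```bash
python3 -m jog '[{"x":0,"y":0,"z":0.003,"twist":0,"grip":1},{"x":0,"y":0,"z":0.0015,"twist":0,"grip":1},{"x":0,"y":0,"z":0.001,"twist":0,"grip":1},{"x":0,"y":0,"z":0,"twist":0,"grip":1},{"x":0,"y":0,"z":0,"twist":0,"grip":1},{"x":0,"y":0,"z":0,"twist":0,"grip":1}]'
```

```text
time: 18.2
position: [0.5673, 0.2497, 0.0562]
eef_rot: [1.558, 2.728, 0.001]
ft_force: [-3.0, -1.8, 8.9]
width: 0.0354
gripper_force: 61.7
```

Panel contact of about 9 N. Now sliding towards both rails, slowly.

```bash
python3 -m jog '[{"x":0.002,"y":0.002,"z":-0.0003,"twist":0,"grip":1},{"x":0.002,"y":0.002,"z":0,"twist":0,"grip":1},{"x":0.002,"y":0.002,"z":0,"twist":0,"grip":1},{"x":0.0015,"y":0.002,"z":0,"twist":0,"grip":1},{"x":0.001,"y":0.0015,"z":0,"twist":0,"grip":1},{"x":0,"y":0,"z":0,"twist":0,"grip":1},{"x":0,"y":0,"z":0,"twist":0,"grip":1},{"x":0,"y":0,"z":0,"twist":0,"grip":1}]'; cat > f.py <<'E'
from h import *
s=r.read_state(); F=np.array(s['ft_force']); T=R.from_rotvec(s['eef_rot']).as_matrix().T; a=np.radians(30.45); d=s['position'][:2]-np.array([.5718,.2647])
print("tool F",(T@F).round(2),"to pocket: x %.4f y %.4f"%(-(d@[-np.sin(a),np.cos(a)]),-(d@[np.cos(a),np.sin(a)])),"M",(T@s['torque']).round(2),s['position'].round(4))
E
python3 f.py
```

```text
time: 19.0
position: [0.5714, 0.261, 0.0562]
eef_rot: [1.558, 2.727, -0.0]
ft_force: [-1.3, -3.9, 6.7]
width: 0.0353
gripper_force: 61.5
tool F [-2.72 -3.12 -6.67] to pocket: x 0.0030 y 0.0022 M [ 1.12 -0.31 -0.11] [0.5714 0.261  0.0562]
```

```bash
python3 -m jog '[{"x":0.001,"y":0.001,"z":0,"twist":0,"grip":1},{"x":0.0005,"y":0.0005,"z":0,"twist":0,"grip":1},{"x":0,"y":0,"z":0,"twist":0,"grip":1},{"x":0,"y":0,"z":0,"twist":0,"grip":1}]' >/dev/null; python3 f.py;  python3 -m jog '[{"x":0.0005,"y":0.0005,"z":0,"twist":0,"grip":1},{"x":0,"y":0,"z":0,"twist":0,"grip":1},{"x":0,"y":0,"z":0,"twist":0,"grip":1}]' >/dev/null; python3 f.py
```

```text
tool F [-2.45 -3.91 -7.19] to pocket: x 0.0018 y 0.0008 M [ 1.24 -0.5  -0.15] [0.572  0.2627 0.0562]
tool F [-2.82 -2.85 -7.31] to pocket: x 0.0014 y 0.0004 M [ 1.28 -0.52 -0.19] [0.5722 0.2633 0.0562]
```

```bash
python3 -m jog '[{"x":0.0005,"y":0.0005,"z":0,"twist":0,"grip":1},{"x":0,"y":0,"z":0,"twist":0,"grip":1},{"x":0,"y":0,"z":0,"twist":0,"grip":1}]' >/dev/null; python3 f.py;  python3 -m jog '[{"x":0.0005,"y":0.0005,"z":0,"twist":0,"grip":1},{"x":0,"y":0,"z":0,"twist":0,"grip":1},{"x":0,"y":0,"z":0,"twist":0,"grip":1}]' >/dev/null; python3 f.py; python3 -m jog '[{"x":0.0005,"y":0.0005,"z":0,"twist":0,"grip":1},{"x":0,"y":0,"z":0,"twist":0,"grip":1},{"x":0,"y":0,"z":0,"twist":0,"grip":1}]' >/dev/null; python3 f.py
```

```text
tool F [-3.79 -4.56 -8.89] to pocket: x 0.0012 y 0.0001 M [ 1.6  -0.71 -0.14] [0.5723 0.2636 0.0562]
tool F [-5.12 -6.96 -9.62] to pocket: x 0.0012 y 0.0001 M [ 1.97 -0.91 -0.21] [0.5723 0.2636 0.0562]
tool F [ -4.9  -10.16 -11.52] to pocket: x 0.0011 y 0.0001 M [ 2.34 -1.03 -0.09] [0.5723 0.2637 0.0561]
```

```bash
python3 -m jog '[{"x":0.0007,"y":0,"z":0,"twist":0,"grip":1},{"x":0,"y":0,"z":0,"twist":0,"grip":1},{"x":0,"y":0,"z":0,"twist":0,"grip":1}]' >/dev/null; python3 f.py;  python3 -m jog '[{"x":0.0007,"y":0,"z":0,"twist":0,"grip":1},{"x":0,"y":0,"z":0,"twist":0,"grip":1},{"x":0,"y":0,"z":0,"twist":0,"grip":1}]' >/dev/null; python3 f.py; python3 -m jog '[{"x":0.0007,"y":0,"z":0,"twist":0,"grip":1},{"x":0,"y":0,"z":0,"twist":0,"grip":1},{"x":0,"y":0,"z":0,"twist":0,"grip":1}]' >/dev/null; python3 f.py
```

```text
tool F [ -6.85  -8.76 -11.09] to pocket: x 0.0010 y 0.0000 M [ 2.35 -1.41 -0.07] [0.5723 0.2638 0.0562]
tool F [ -8.11  -9.08 -12.23] to pocket: x 0.0009 y 0.0000 M [ 2.32 -1.79 -0.1 ] [0.5722 0.2639 0.0562]
tool F [ -9.89  -8.71 -11.34] to pocket: x 0.0008 y 0.0001 M [ 2.39 -2.15 -0.12] [0.5721 0.264  0.0563]
```

```bash
python3 -m jog '[{"x":0.001,"y":0.0005,"z":-0.0003,"twist":0,"grip":1},{"x":0.0005,"y":0.0005,"z":0,"twist":0,"grip":1},{"x":0,"y":0,"z":0,"twist":0,"grip":1},{"x":0,"y":0,"z":0,"twist":0,"grip":1}]' >/dev/null; python3 f.py;  python3 -m jog '[{"x":0.001,"y":0.0005,"z":0,"twist":0,"grip":1},{"x":0.0005,"y":0.0005,"z":0,"twist":0,"grip":1},{"x":0,"y":0,"z":0,"twist":0,"grip":1},{"x":0,"y":0,"z":0,"twist":0,"grip":1},{"x":0,"y":0,"z":0,"twist":0,"grip":1},{"x":0,"y":0,"z":0,"twist":0,"grip":1}]'; python3 f.py; python3 w.py 7; sed -i 's/w6/w7/' m6.py; python3 m6.py
```

```text
tool F [-12.58 -14.57 -14.32] to pocket: x 0.0006 y 0.0000 M [ 2.99 -2.73 -0.07] [0.5721 0.2642 0.0563]
time: 22.5
position: [0.572, 0.2643, 0.0564]
eef_rot: [1.563, 2.721, -0.014]
ft_force: [-7.7, -22.7, 17.5]
width: 0.0353
gripper_force: 62.9
tool F [-15.86 -18.16 -17.27] to pocket: x 0.0005 y -0.0000 M [ 3.93 -3.36 -0.05] [0.572  0.2643 0.0564]
[0.53839489 0.32181623 0.19921836] [ 0.13059212 -0.23181944 -0.96395303] [0.57205375 0.26430216 0.05637502]
block top 1397 [[-0.0312, -0.0323], [0.0008, -0.0176], [0.0313, -0.0035]] 0.05315359680500669
rail -x 4716 [[-0.0558, -0.0197], [-0.0442, -0.0049], [-0.0284, 0.0187]] 0.04657638388737685
rail -y 7444 [[-0.0196, -0.0566], [0.0, -0.0434], [0.0196, -0.0283]] 0.0464986390552521
```

View pics/w7.png

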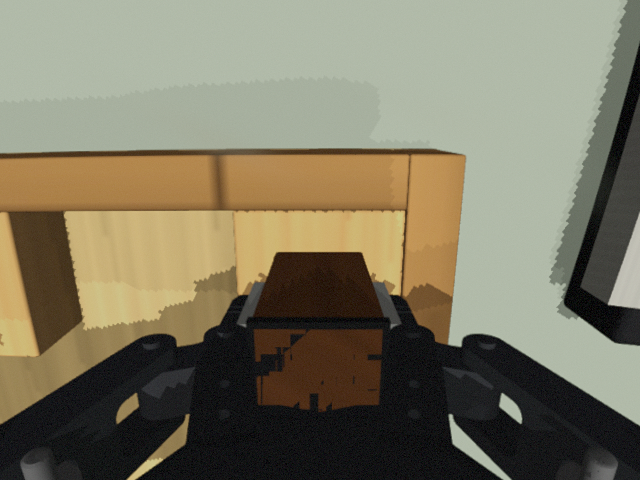

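The block is flush against both rails: no gap shows at row 210 or column 405. I'll check the foot's tilt against the rail plane, and the gauge and bystanders in the scene view.

```bash
cat >> m6.py <<'E'
def sl(l,m):
    A=np.c_[q[m],np.ones(m.sum())]; print(l,m.sum(),np.linalg.lstsq(A,P[m][:,2],rcond=None)[0].round(4))
z=(P[:,2]>.035)&(P[:,2]<.055)
sl("block",z&(q[:,1]>-.032)&(q[:,1]<-.022)&(abs(q[:,0])<.03)); sl("rail y",z&(q[:,1]<-.039)&(q[:,1]>-.054)&(abs(q[:,0])<.03))
T=R.from_rotvec(r.read_state()['eef_rot']).as_matrix(); print("tool tilt",np.arccos(-T[2,2]),"tool z in frame",(T[:2,2]@np.c_[ex,ey]).round(4))
im0=np.load("scene0.npz")["im"].astype(int); im1,d1,p1=snap("scene"); D=(abs(im1.astype(int)-im0).max(2)>60); 
for k,b in dict(stapler=(425,345,525,435),carton=(245,310,318,378),scissors=(180,182,235,215),can=(537,245,575,312),jar=(128,190,158,230),tape=(306,218,332,243),box=(216,298,258,326)).items(): print(k,D[b[1]:b[3],b[0]:b[2]].mean().round(3),end=" ")
P,u,v=cloud(d1,p1); rgb=im1[v,u].astype(int); o=(abs(P[:,0]-.607)<.04)&(abs(P[:,1]+.33)<.05)&(P[:,2]>.155)&(P[:,2]<.18); print("\nfin",P[o].mean(0),np.percentile(P[o][:,2],95))
E
python3 m6.py; python3 f.py
```

```text
block top 1397 [[-0.0312, -0.0323], [0.0008, -0.0176], [0.0313, -0.0035]] 0.05315359680500669
rail -x 4716 [[-0.0558, -0.0197], [-0.0442, -0.0049], [-0.0284, 0.0187]] 0.04657638388737685
rail -y 7444 [[-0.0196, -0.0566], [0.0, -0.0434], [0.0196, -0.0283]] 0.0464986390552521
block 3520 [0.0012 0.0032 0.0449]
rail y 5980 [-0.0017 -0.001   0.0467]
tool tilt 0.009189421723998408 tool z in frame [0.0059 0.0071]
stapler 0.009 carton 0.018 scissors 0.061 can 0.0 jar 0.0 tape 0.249 box 0.095 
fin [ 0.61119378 -0.33067742  0.16435787] 0.1708506555338784
tool F [-15.87 -18.75 -17.7 ] to pocket: x 0.0005 y 0.0000 M [ 3.89 -3.34 -0.01] [0.572  0.2643 0.0564]
```

Foot slope is about 0.003 and its height is right: 1.8 mm below the rail tops (2 expected). The bystanders show only shadow changes. A little more push for margin, then hand in.

```bash
python3 -m jog '[{"x":0.0008,"y":0.0003,"z":0,"twist":0,"grip":1},{"x":0,"y":0,"z":0,"twist":0,"grip":1},{"x":0,"y":0,"z":0,"twist":0,"grip":1},{"x":0,"y":0,"z":0,"twist":0,"grip":1},{"x":0,"y":0,"z":0,"twist":0,"grip":1},{"x":0,"y":0,"z":0,"twist":0,"grip":1},{"x":0,"y":0,"z":0,"twist":0,"grip":1}]'; python3 f.py; python3 -c "
from cell import r
print(r.finish_job())"
```

```text
time: 23.3
position: [0.572, 0.2644, 0.0564]
eef_rot: [1.563, 2.721, -0.015]
ft_force: [-8.5, -26.1, 19.9]
width: 0.0353
gripper_force: 63.0
tool F [-18.4  -20.62 -19.66] to pocket: x 0.0004 y -0.0000 M [ 4.16 -3.68 -0.11] [0.572  0.2644 0.0564]
the job is handed in; nothing more can be done
None
```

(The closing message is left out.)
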